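# Tip a reagent cartridge out of its rocker tray and load it on the reader's ramp

## Robot

A 6-joint arm with a two-finger parallel gripper is mounted at the origin on the work surface. World frame = base frame: x ahead of the robot, y to its left, z up, the work surface at z = 0. Lengths are in mm, angles in rad, forces in N, time in s.
With the tool pointing down it reaches from about 350 to 850 mm from the base axis. Payload 8.1 kg.
Tool frame: the origin (TCP) lies between the finger pads; the fingertips stand 22 mm ahead of it and the grasp point (between the pads) lies 3 mm ahead of it; z points along the fingers, y is the line along which they close (so a half turn about z gives the same grasp; the last joint's range is limited). The gripper opens to 93 mm and grips with 3 to 60 N. Pads are 15 mm wide; open, the fingers measure 128 mm over their backs; the gripper's body (75 mm by 188 mm) begins 65 mm behind the grasp point.
Start: joints at [1.057, 0.13, 1.488, -0, 1.523, -0.085], TCP at [249.448, 545.693, 240.635] pointing down, gripper open.
Joint ranges: [-2.96, 2.96], [-0.89, 2.26], [0.02, 2.5], [-1.34, 4.48], [0, 2.73], [-2.66, 2.66]. Speed limits (rad/s): [2.39, 2.39, 2.79, 3.14, 3.14, 3.14].

## Interface

Orientations are given as a rotation vector (axis times angle).
In Python, from plant import manip gives the robot as it stands. The module is installed in compiled form; this text tells all that it offers.
- The arm moves only by the shell command python3 -m crank 'ROWS'. ROWS is JSON, a list of rows, each a list of 7 numbers: the opening, from -1 (shut) to 1 (fully open), then the shift along the tool's x, y, z in m, then the turn, a rotation vector about the tool's x, y, z in degrees. A call has 1 to 12 rows; each row is the pose to reach, as a shift and turn from the pose commanded when the call began, along the tool's axes at that moment; what a row does not reach only later rows make up. A row lasts 1/8 s, in which the tool goes at most 62.5 mm and 10.7 degrees, less where a joint would pass 70% of its speed; a pose out of reach is approached as far as the arm can. A call with a gripper value outside its range is refused whole. The fingers move at their own pace and stop on an object; the grip force is fixed at half the most. Time passes only in rows, so rows that repeat a pose let the fingers close. It gives the time, the measured TCP pose, the force, the opening and the grip force at its end, in the units of the state.
- manip.state(): the state, without advancing time (a new reading comes with each control period).
- manip.get_image(name): name is "scene" or "top"; returns a dict with "frame" (400x640x3 uint8, blue, green, red), "range_z" (400x640 float32, mm along the optical axis (not along the pixel's ray), 0 where there is no reading), "vertical_fov" (degrees; the focal length in pixels is half the picture's height over the tangent of half this angle, whatever the lens; pixels are square), "cx", "cy" (the principal point, pixels), "R" (3x3) and "t" (3): a world point X has camera coordinates R X + t. Camera axes: x right, y down, z forward; pixel columns grow to the right and rows downward; lengths in mm; the calibration is good to about 2 mm. A picture is of the moment at which its call begins.
- manip.hand_in(): hands the job in; it is judged then, once.
The state is a dict: "time": time; "joint_positions": joint angles; "qvel": joint speeds; "effort": joint torques, N m; "position": TCP position; "eef_rot": TCP orientation; "contact_force": force on the tool from outside, world axes, zero at the start; "wrist_torque": the same for the moment, N m; "width": finger opening in mm; "grip_force": force on a finger pad.
Only numpy, scipy, OpenCV 4.12 (cv2) and the standard library are available. Lean on these libraries where they do the work, as an engineer would, in place of code of your own. Each camera call takes 0.05 s, during which the arm holds its last target. There are 200 camera calls.

## Task

Load the green-labelled cartridge into the reader: push its blue nose down into the thumb well so that it rocks up in its pocket, take it by the raised end and lay it gently, label up and nose downhill, on the sloping ramp between the blue guides, pushed fully down against the yellow stop. Leave the orange and violet cartridges lying flat in their pockets, and let go of the cartridge at the end.

Things in the scene. Friction and masses are not known exactly. Their poses are not given: they have to be found in the camera images.
- green_cartridge: The cartridge to load: white plastic bar, 120 x 30 x 20 mm (x, y, z), green label on top, about 80 g, straight sides. Origin: centre of its underside; x along its length, away from its blue ribbed nose (last 28 mm at the -x end); z out of its labelled top. Starts flat in one of the tray's three pockets (varies), top 2 mm below the tray's top, nose over the thumb well.
- green_nose (a point): The middle of the bottom edge of the green cartridge's blue nose: x = -60 mm, y = 0, z = 0 in the cartridge's frame.
- green_press (a point): On top of the green cartridge's blue nose, where to press it: x = -45, y = 0, z = 20 mm in the cartridge's frame.
- green_grip (a point): On the green cartridge's top near its plain end: x = +40, y = 0, z = 20 mm in its frame. Once the cartridge is tipped, this end is free to be held across its 30 mm width.
- orange_cartridge: The same cartridge with an orange label and the same frame, flat in another pocket. Leave alone.
- violet_cartridge: The same cartridge with a violet label and the same frame, flat in another pocket. Leave alone.
- tray: Dark rocker tray fixed to the bench, 156 x 198 x 58 mm (x from -80 to +76, y, z); origin on the bench below the middle pocket's centre. Pockets along x at y = -66, 0, +66 mm, from x = -66 to +64 mm, 34 mm wide; from x = -66 to -22 mm they widen to 44 mm, the thumb well, which takes closed fingers. A flat cartridge shows no side to grip.
- tray_ridge (a point): Ridge across the middle pocket's floor (all pockets alike), at x = -2, z = 36 mm of the tray. Floor: level on its +x side, falling 25 degrees towards -x. A nose pushed down turns the cartridge over the ridge with little force; past about 11 degrees (nose end 11 mm down) it tips by itself and rests on the slope, plain end up to 22 mm above the tray's top. It stays so.
- ramp: The cartridge reader's loading ramp, fixed to the bench: grey foot plate 220 x 120 mm (x, y), 12 mm thick, with a white reader block 56 mm high at its -x end; origin under the centre of the foot plate. The ramp climbs towards +x.
- ramp_deck: The ramp's aluminium deck, 130 mm long, sloping 20 degrees. Origin: on its surface at the uphill face of the yellow stop, mid width, 56 mm above the bench, 62 mm from the ramp's origin towards -x. x uphill along the deck, y across, z square out of it. The stop stands 16 mm above the deck. A cartridge laid on the deck stays put by friction: it must be pushed down to the stop.
- guides (a point): Mid width on the deck's surface at the uphill end of the blue side guides, deck x = 56 mm. The guides run from the stop to here, 38 mm apart inside, 13 mm above the deck. Beyond, the deck is a bar only 22 mm wide, narrower than the cartridge, so fingers can reach down past its sides.
There are look-alikes about, which are no part of the job. Leave any brown or turquoise look-alike of the green_cartridge alone.

How it is judged:
By the outcome, as a careful person would: the job done as asked, in the order asked, and still so for the second after the job is handed in, with the robot touching nothing.
It also fails if it takes over 54 s, if anything falls off the work surface, if the arm or the gripper's body presses on something with over 40 N, if the wrist force passes 120 N, or if a joint passes its speed limit or range.

## Working session

There is one attempt and no reset: what is moved stays moved. The work goes in short steps, Python scripts to look and compute and a shell command to move; the robot and the scene stay as the last step left them, time stands still between calls to the robot, and variables do not carry over. Pictures are saved under pics/ and viewed, at most 10 in all, crops included, and the job is handed in when it is done.

```bash
mkdir -p pics; cat > h.py <<'E'
import numpy as np, cv2, pickle
from plant import manip
from scipy.spatial.transform import Rotation as Ro
def snap(n,f):
    d=manip.get_image(n); cv2.imwrite(f'pics/{f}.png',d['frame']); pickle.dump(d,open(f'{f}.pkl','wb')); return d
def load(f): return pickle.load(open(f'{f}.pkl','rb'))
def px(d,u,v,z=None,h=None):
    f=200/np.tan(np.radians(d['vertical_fov'])/2)
    r=np.array([(u-d['cx'])/f,(v-d['cy'])/f,1]);R=np.array(d['R']);t=np.array(d['t'])
    if h is None:
        z=np.median([q for q in d['range_z'][int(v)-1:int(v)+2,int(u)-1:int(u)+2].ravel() if q>0]) if z is None else z
        return R.T@(r*z-t)
    o=-R.T@t; k=R.T@r; return o+k*(h-o[2])/k[2]
def proj(d,X):
    f=200/np.tan(np.radians(d['vertical_fov'])/2)
    c=np.array(d['R'])@X+np.array(d['t']); return c[:2]/c[2]*f+[d['cx'],d['cy']]
E
python3 -c "
from h import *
for n in ['scene','top']:
    d=snap(n,n); print(n,d['vertical_fov'],d['cx'],d['cy'],(-np.array(d['R']).T@d['t']).round())
s=manip.state();print(s)
"
```

```text
scene 48.58766950515023 322.4550230026 199.86048369252026 [1226.  -99.  974.]
top 57.29090150726568 329.1593350086864 199.71891003178587 [260. -24. 994.]
{'time': 0.1, 'joint_positions': array([ 1.05663107e+00,  1.31094701e-01,  1.48914820e+00,  5.93884925e-06,
        1.52298838e+00, -8.53621668e-02]), 'qvel': array([ 0.00023195,  0.00029388, -0.00083958, -0.00085177, -0.00043258,
        0.00117687]), 'effort': array([ 1.10724548e-03, -5.61340714e+01, -4.93095911e+01,  7.70077016e-02,
        2.90684891e-02, -6.74307398e-05]), 'position': array([249.1973474 , 545.29209151, 239.69907754]), 'eef_rot': array([-6.68309861e-01, -3.06918306e+00,  2.45603258e-03]), 'contact_force': array([ 0.29158155, -0.13235609,  0.28983137]), 'wrist_torque': array([0.0183015 , 0.02326465, 0.02912711]), 'grip_force': 0.0, 'width': 92.82979527666359}
```

View pics/top.png

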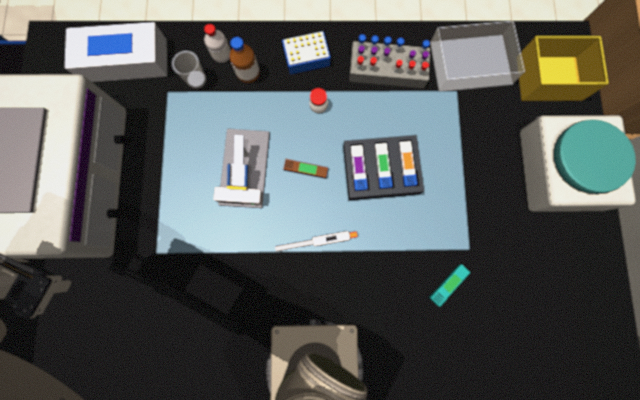

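View pics/scene.png

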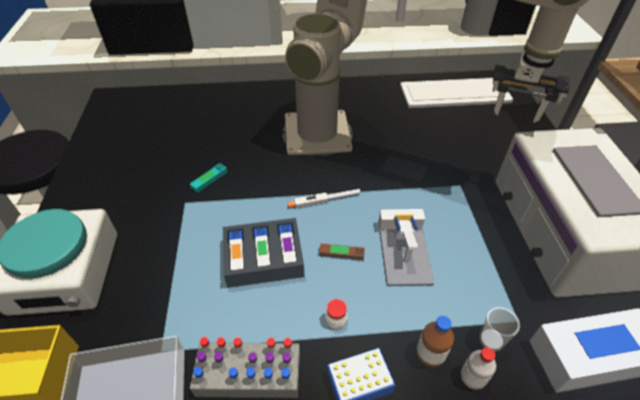

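Candidates in the top view are the green label in the tray's middle pocket (384,163), the brown look-alike with a green label (306,168), and the turquoise one (451,285). I choose the white bar in the tray. The ramp is at (240,168), with its stop at the near end. I'll check this in a close crop.

```bash
python3 -c "
from h import *
d=load('top')
a=cv2.resize(d['frame'][120:215,205:435],None,fx=3.47,fy=3.47,interpolation=cv2.INTER_CUBIC)
s=load('scene')
b=cv2.resize(s['frame'][200:295,215:445],None,fx=2.4,fy=2.4,interpolation=cv2.INTER_CUBIC)
b=cv2.copyMakeBorder(b,0,0,0,a.shape[1]-b.shape[1],0)
cv2.imwrite('pics/c1.png',np.vstack([a,b])[:600,:800]);print(a.shape)
"
```

```text
(330, 798, 3)
```

View pics/c1.png

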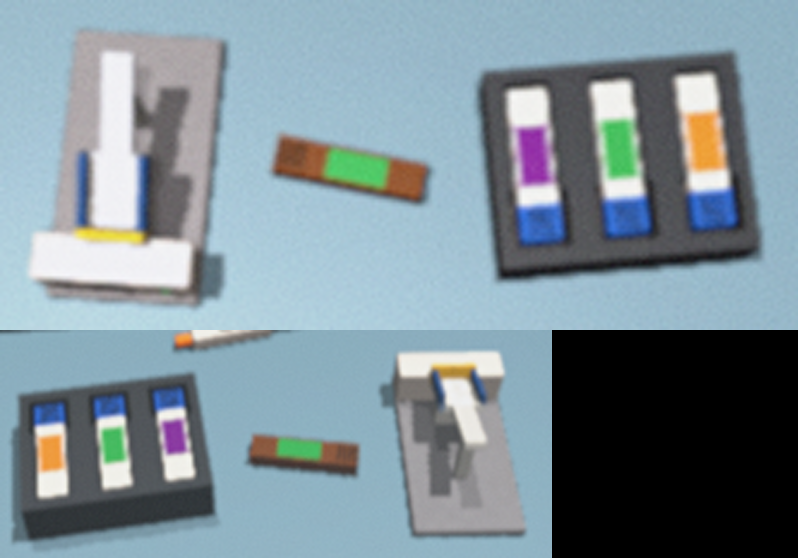

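The crop shows a white bar with a green label in the tray's middle pocket at crop (618,150), nose towards the robot at crop (627,217). The ramp's yellow stop is at crop (110,237), with the deck climbing away from the robot. Now I'll measure both.

```bash
cat > m.py <<'E'
from h import *
def blobs(d,lo,hi,win,amin=8):
    m=cv2.inRange(cv2.cvtColor(d['frame'],cv2.COLOR_BGR2HSV),lo,hi); k=np.zeros_like(m); x0,y0,x1,y1=win; k[y0:y1,x0:x1]=m[y0:y1,x0:x1]
    n,l,s,c=cv2.connectedComponentsWithStats(k)
    return [(s[i,4],c[i]) for i in range(1,n) if s[i,4]>=amin]
col={'blue':((105,120,60),(125,255,255)),'green':((45,80,60),(80,255,255)),'orange':((8,120,120),(20,255,255)),'violet':((130,80,50),(160,255,255))}
if __name__=='__main__':
    for n,w,rw in [('top',(340,130,430,205),(205,120,275,210)),('scene',(218,215,305,290),(370,200,440,290))]:
        d=load(n)
        for k,c in col.items():
            for a,p in blobs(d,*c,w): print(n,k,a,p.round(1),px(d,*p,h=56).round(1),'depth',px(d,*p).round(1))
        for k,c in {'yellow':((20,90,100),(32,255,255)),'blue':col['blue']}.items():
            for a,p in blobs(d,*c,rw,5): print(n,'ramp',k,a,p.round(1),px(d,*p,h=72).round(1),px(d,*p,h=78).round(1),'depth',px(d,*p).round(1))
        # point clouds
        f=200/np.tan(np.radians(d['vertical_fov'])/2)
        for nm,(x0,y0,x1,y1),(zl,zh) in [('traytop',w,(53,63)),('foot',rw,(8,16)),('block',rw,(50,61))]:
            v,u=np.mgrid[y0:y1,x0:x1]; z=d['range_z'][y0:y1,x0:x1]
            P=np.stack([(u-d['cx'])/f*z,(v-d['cy'])/f*z,z],-1).reshape(-1,3); P=(P-d['t'])@np.array(d['R'])
            P=P[(z.ravel()>0)&(P[:,2]>zl)&(P[:,2]<zh)]
            print(n,nm,len(P),cv2.minAreaRect(P[:,:2].astype(np.float32)),P[:,2].mean())
E
python3 m.py
```

```text
top blue 155 [410.  180.3] [ 479.7 -256.    56. ] depth [ 479.8 -256.1   55.6]
top blue 150 [385.4 182.4] [ 474.5 -190.6   56. ] depth [ 474.6 -190.7   55.4]
top blue 145 [360.5 184.6] [ 469.4 -124.7   56. ] depth [ 469.5 -124.7   55.5]
top green 128 [383.1 162.4] [ 529.1 -186.5   56. ] depth [ 529.4 -186.7   54.9]
top orange 126 [407.7 160.6] [ 533.7 -252.6   56. ] depth [ 533.8 -252.7   55.6]
top violet 126 [358.4 164.5] [ 524.  -120.6   56. ] depth [ 524.2 -120.7   55.1]
top ramp yellow 62 [236.5 187.3] [461.2 195.6  72. ] [459.9 194.2  78. ] depth [461.8 196.3  69.3]
top ramp blue 35 [228.4 173.4] [498.1 217.5  72. ] [496.5 216.   78. ] depth [496.7 216.1  77.5]
top ramp blue 35 [246.1 174.9] [493.7 172.   72. ] [492.2 170.8  78. ] depth [492.2 170.8  78. ]
top traytop 3723 ((522.2484130859375, -187.84640502929688), (157.38368225097656, 198.55780029296875), 4.515589237213135) 56.82855135516636
top foot 1788 ((532.2247314453125, 191.5570068359375), (120.21371459960938, 220.22714233398438), 85.85314178466797) 11.544334793251958
top block 713 ((499.58734130859375, 194.02293395996094
[... 576 characters left out ...]
ramp yellow 70 [403.7 215.7] [467.3 195.9  72. ] [472.3 193.9  78. ] depth [463.  197.6  66.9]
scene ramp blue 15 [397. 223.] [490.8 172.8  72. ] [495.7 171.   78. ] depth [496.2 170.8  78.6]
scene ramp blue 19 [414.1 223.2] [495.5 217.9  72. ] [500.4 215.8  78. ] depth [502.  215.1  80.1]
scene traytop 3410 ((519.922119140625, -186.65768432617188), (161.18556213378906, 197.9524383544922), 4.412751197814941) 57.29921506662915
scene foot 2082 ((543.2284545898438, 191.65689086914062), (120.69967651367188, 197.38478088378906), 85.88309478759766) 12.118262562385317
scene block 456 ((500.03057861328125, 192.5887451171875), (120.8790054321289, 149.412841796875), 84.0245361328125) 56.04247318450782
```

Both views agree, and the yaw angles and sizes match the description:
- **Tray:** yaw +4.5°, green nose at about (475,-190.6,56).
- **Ramp:** yaw -4.2°, deck origin at about (470.4,195.5,56).

Next is a helper that works out the moves.

```bash
cat > g.py <<'E'
from h import *
T0=np.array([523.,-187.4,0]);TY=4.5; D0=np.array([470.4,195.5,56]);DY=-4.2
def frame(yaw,pitch): # x along, uphill by pitch
    return Ro.from_euler('z',yaw,degrees=True)*Ro.from_euler('y',-pitch,degrees=True)
def tool(yaw,pitch): # tool z = -z, tool x = -x of frame
    return frame(yaw,pitch)*Ro.from_matrix(np.diag([-1,1,-1.]))
def go(p,R,cmd=None):
    s=manip.state(); P,Q=(s['position'],Ro.from_rotvec(s['eef_rot'])) if cmd is None else cmd
    print('t',round(s['time'],2),'shift mm',(Q.inv().apply(np.array(p)-P)).round(1),'turn',np.degrees((Q.inv()*R).as_rotvec()).round(2))
def tray(x,y,z): return T0+frame(TY,0).apply([x,y,z])
E
python3 -c "
from g import *
go([477,-190.7,130],tool(TY,0))"
```

```text
t 0.1 shift mm [-513.2 -574.5  110.6] turn [ -0.09  -0.03 -29.07]
```

```bash
python3 -m crank '[[-1,-0.2,-0.22,0,0,0,-10],[-1,-0.4,-0.45,0.02,0,0,-20],[-1,-0.5132,-0.5745,0.06,0,0,-29.07],[-1,-0.5132,-0.5745,0.06,0,0,-29.07],[-1,-0.5132,-0.5745,0.06,0,0,-29.07],[-1,-0.5132,-0.5745,0.06,0,0,-29.07],[-1,-0.5132,-0.5745,0.06,0,0,-29.07],[-1,-0.5132,-0.5745,0.06,0,0,-29.07],[-1,-0.5132,-0.5745,0.06,0,0,-29.07],[-1,-0.5132,-0.5745,0.06,0,0,-29.07],[-1,-0.5132,-0.5745,0.06,0,0,-29.07],[-1,-0.5132,-0.5745,0.06,0,0,-29.07]]'; python3 -c "
from g import *
go([477,-190.7,110],tool(TY,0))"
```

```text
time: 1.6
position: [470.7, -170.4, 182.3]
eef_rot: [-0.123, 3.139, 0.0]
contact_force: [0.9, 0.7, 0.6]
width: 0.2
grip_force: 0.0
t 1.6 shift mm [ -4.7 -20.7  72.3] turn [ 0.01  0.01 -0.02]
```

```bash
python3 -m crank '[[-1,-0.0047,-0.0207,0.03,0,0,0],[-1,-0.0047,-0.0207,0.0723,0,0,0],[-1,-0.0047,-0.0207,0.0723,0,0,0],[-1,-0.0047,-0.0207,0.0723,0,0,0]]'; python3 -c "
from g import *
go([477,-190.7,79.5],tool(TY,0))"
```

```text
time: 2.1
position: [477.2, -188.5, 111.5]
eef_rot: [-0.124, 3.139, -0.0]
contact_force: [0.2, 0.7, 1.0]
width: 0.5
grip_force: 0.0
t 2.1 shift mm [ 0.4 -2.2 32. ] turn [-0.01  0.03  0.03]
```

```bash
python3 -m crank '[[-1,0.0,-0.002,0.018,0,0,0],[-1,0.0,-0.002,0.031,0,0,0],[-1,0.0,-0.002,0.031,0,0,0],[-1,0.0,-0.002,0.031,0,0,0]]'; python3 -c "
from g import *
snap('scene','s2');d=snap('top','t2')
go([477,-190.7,66],tool(TY,0))"
```

```text
time: 2.6
position: [477.1, -190.5, 79.5]
eef_rot: [0.124, -3.139, -0.0]
contact_force: [0.2, 0.6, 0.4]
width: 0.6
grip_force: 0.0
t 2.7 shift mm [ 0.4  0.  13.9] turn [-0.02  0.04  0.01]
```

Well aligned. Now the press, in small steps.

```bash
python3 -m crank '[[-1,0,0,0.004,0,0,0],[-1,0,0,0.007,0,0,0],[-1,0,0,0.010,0,0,0],[-1,0,0,0.012,0,0,0],[-1,0,0,0.014,0,0,0],[-1,0,0,0.014,0,0,0],[-1,0,0,0.014,0,0,0]]'; python3 -c "
from g import *
s=snap('scene','s3')
cv2.imwrite('pics/s3c.png',cv2.resize(s['frame'][195:295,205:315],None,fx=5,fy=5,interpolation=cv2.INTER_CUBIC))"
```

```text
time: 3.58
position: [477.1, -190.6, 65.5]
eef_rot: [-0.123, 3.139, -0.0]
contact_force: [-0.4, -0.4, 0.5]
width: 0.3
grip_force: 0.0
```

View pics/s3c.png

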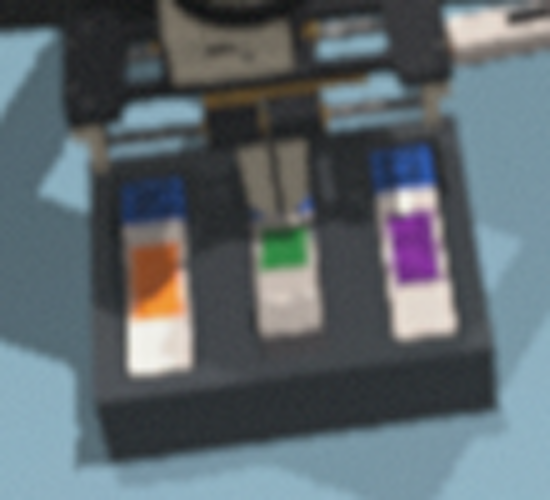

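The press force has gone to about zero and the plain end looks raised. I'll retract and measure the tipped cartridge.

```bash
python3 -m crank '[[-1,0,0,-0.03,0,0,0],[-1,0,0,-0.08,0,0,0],[-0.2,0.06,0,-0.1,0,0,0],[-0.2,0.1,0,-0.1,0,0,0],[-0.2,0.1,0,-0.1,0,0,0]]'; python3 -c "
from g import *
s=snap('scene','s4')
f=200/np.tan(np.radians(s['vertical_fov'])/2)
v,u=np.mgrid[205:290,215:310]; z=s['range_z'][205:290,215:310]
P=np.stack([(u-s['cx'])/f*z,(v-s['cy'])/f*z,z],-1).reshape(-1,3); P=(P-s['t'])@np.array(s['R'])
P=frame(TY,0).inv().apply(P-T0)
k=(abs(P[:,1])<11)&(abs(P[:,0])<90)&(P[:,2]<100)&(P[:,2]>20);P=P[k]
for a in range(-76,80,6):
    q=P[abs(P[:,0]-a)<3]; 
    if len(q): print(a,len(q),np.median(q[:,2]).round(1))
m=(P[:,0]>-20)&(P[:,0]<44); print(np.polyfit(P[m,0],P[m,2],1))
q=frame(TY,0).inv().apply([px(s,*p) for a,p in __import__('m').blobs(s,(45,80,60),(80,255,255),(218,215,305,290))]-T0);print(q)
h=P[(P[:,2]>72)];print(h[:,0].max(),h[:,2].max())
cv2.imwrite('pics/s4c.png',cv2.resize(s['frame'][195:295,205:315],None,fx=5,fy=5,interpolation=cv2.INTER_CUBIC))"
```

```text
time: 4.25
position: [375.8, -198.7, 165.6]
eef_rot: [-0.121, 3.139, -0.001]
contact_force: [0.4, 0.3, 0.0]
width: 25.6
grip_force: 0.0
-76 16 58.2
-70 48 43.2
-64 31 41.1
-58 9 32.9
-52 5 36.1
-46 10 39.5
-40 10 40.1
-34 11 43.4
-28 8 46.5
-22 7 49.9
-16 14 52.6
-10 8 55.8
-4 10 58.7
2 12 62.4
8 13 64.8
14 12 66.3
20 10 69.7
26 10 72.4
32 16 73.4
38 30 37.6
44 44 74.6
50 37 69.0
56 1 65.8
62 11 56.4
68 16 58.3
74 83 42.3
[-7.12550349e-03  5.98445145e+01]
[[-3.05119638  0.82469273 59.40625344]]
49.654354711754245 82.9996844632528
```

View pics/s4c.png

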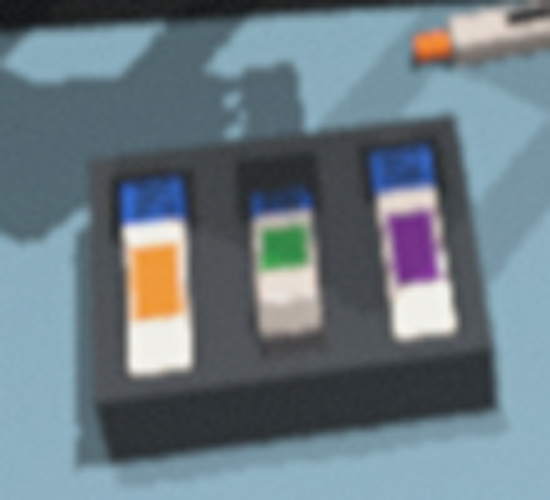

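The green cartridge rests tipped at about 25°: its blue nose is down in the well at crop (282,200) and its plain end is up at crop (290,300). Both neighbours are flat. The depth profile matches the expected slope. Next is the approach for the grasp.

```bash
python3 -c "
from g import *
R=tool(TY,25);p=tray(31.5,0.4,84.5); go(p-R.apply([0,0,45]),R); print(p)"
```

```text
t 4.3 shift mm [-158.9    0.5   40.7] turn [ -0.07 -24.93  -0.07]
[ 554.37151237 -184.52977155   84.5       ]
```

```bash
python3 -m crank '[[0.1,-0.05,0.0005,0,0,-9,0],[0.1,-0.11,0.0005,0,0,-18,0],[0.1,-0.1589,0.0005,0.02,0,-25,0],[0.1,-0.1589,0.0005,0.0407,0,-25,0],[0.1,-0.1589,0.0005,0.0407,0,-25,0],[0.1,-0.1589,0.0005,0.0407,0,-25,0],[0.1,-0.1589,0.0005,0.0407,0,-25,0]]'; python3 -c "
from g import *
R=tool(TY,25);p=tray(31.5,0.4,84.5); go(p,R)"
```

```text
time: 5.18
position: [536.6, -185.9, 126.3]
eef_rot: [-0.107, 2.702, 0.022]
contact_force: [0.5, -0.4, -0.7]
width: 51.3
grip_force: 0.0
t 5.17 shift mm [ 1.6  0.1 45.4] turn [-0.07  0.1   0.03]
```

```bash
python3 -m crank '[[0.1,0.0016,0,0.02,0,0,0],[0.1,0.0016,0,0.035,0,0,0],[0.1,0.0016,0,0.045,0,0,0],[0.1,0.0016,0,0.045,0,0,0],[0.1,0.0016,0,0.045,0,0,0]]'; python3 -c "
from g import *
R=tool(TY,25);p=tray(31.5,0.4,84.5); go(p,R)"
```

```text
time: 5.8
position: [553.5, -184.3, 84.0]
eef_rot: [-0.106, 2.703, 0.023]
contact_force: [-0.8, -0.8, 0.6]
width: 50.8
grip_force: 0.0
t 5.8 shift mm [-0.9 -0.2 -0.1] turn [-0.03  0.04  0.01]
```

```bash
python3 -m crank '[[-0.2,0,0,0,0,0,0],[-0.5,0,0,0,0,0,0],[-0.5,0,0,0,0,0,0],[-0.5,0,0,0,0,0,0],[-0.5,0,0,0,0,0,0],[-0.5,0,0,0,0,0,0]]'
```

```text
time: 6.55
position: [553.4, -184.2, 83.5]
eef_rot: [-0.106, 2.703, 0.023]
contact_force: [0.1, 0.3, 1.8]
width: 29.4
grip_force: 30.0
```

```bash
python3 -m crank '[[-0.5,-0.007,0,-0.015,0,0,0],[-0.5,-0.017,0,-0.036,0,0,0],[-0.5,-0.034,0,-0.073,0,0,0],[-0.5,-0.051,0,-0.109,0,0,0],[-0.5,-0.051,0,-0.109,0,0,0],[-0.5,-0.051,0,-0.109,0,0,0]]'; python3 -c "
from g import *
snap('top','t5');s=snap('scene','s5')
cv2.imwrite('pics/s5c.png',cv2.resize(s['frame'][130:290,190:350],None,fx=3.7,fy=3.7,interpolation=cv2.INTER_CUBIC))
f=frame(DY,20);R=tool(DY,20)
p=D0+f.apply([60+50+14,0,29+4]);print(p);go(p+[0,0,60],R)"
```

```text
time: 7.3
position: [553.1, -183.9, 203.5]
eef_rot: [-0.106, 2.704, 0.024]
contact_force: [0.1, 0.1, -1.9]
width: 29.8
grip_force: 30.0
[575.35260867 187.79276219 129.42035426]
t 7.4 shift mm [-41.7 368.4  33.6] turn [3.4  4.85 8.01]
```

View pics/s5c.png

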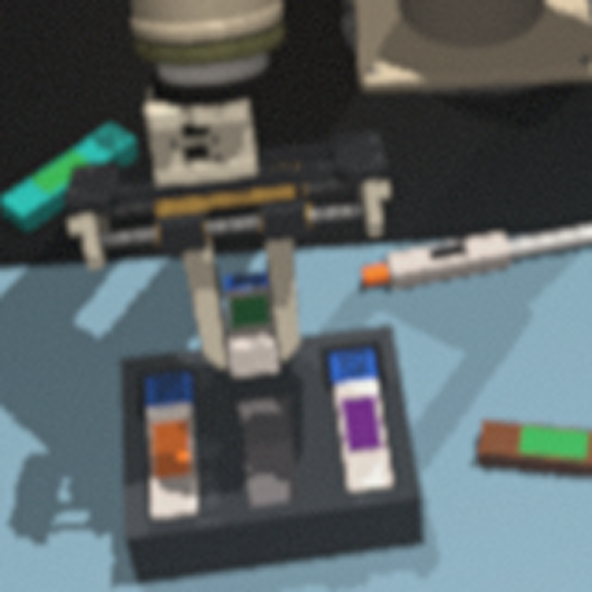

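The cartridge is held at crop (250,330), label up, and both neighbours are still flat. I'll check its tilt in the grip.

```bash
python3 -c "
from g import *
s=load('s5');m=manip.state();Q=Ro.from_rotvec(m['eef_rot'])
for v in range(203,233,2):
    print(v,[tuple(Q.inv().apply(px(s,u,v)-m['position']).round(1)) for u in (257,)],s['frame'][v,257])
"
```

```text
203 [(np.float64(107.1), np.float64(1.5), np.float64(7.8))] [135 119  94]
205 [(np.float64(95.1), np.float64(1.2), np.float64(8.3))] [91 59 40]
207 [(np.float64(82.9), np.float64(0.9), np.float64(8.6))] [124  95  81]
209 [(np.float64(68.6), np.float64(0.7), np.float64(7.9))] [88 92 84]
211 [(np.float64(55.9), np.float64(0.5), np.float64(7.8))] [45 72 39]
213 [(np.float64(45.3), np.float64(0.2), np.float64(8.4))] [43 71 34]
215 [(np.float64(30.4), np.float64(0.0), np.float64(7.2))] [44 72 34]
217 [(np.float64(20.5), np.float64(-0.3), np.float64(7.9))] [59 81 56]
219 [(np.float64(9.2), np.float64(-0.5), np.float64(8.0))] [89 94 97]
221 [(np.float64(0.0), np.float64(-0.8), np.float64(8.9))] [153 160 170]
223 [(np.float64(-9.3), np.float64(-1.1), np.float64(9.6))] [190 199 211]
225 [(np.float64(-11.2), np.float64(-1.6), np.float64(13.7))] [164 171 182]
227 [(np.float64(-11.0), np.float64(-2.2), np.float64(18.8))] [158 166 175]
229 [(np.float64(-11.0), np.float64(-2.8), np.float64(23.8))] [158 167 177]
231 [(np.float64(157.9), np.float64(-10.1), np.float64(109.6))] [114 118 125]
```

Cartridge is square in the grip: its plain end is at tool x -11 and its top at tool z 8.3. So the TCP sits at x=49, z=28.3 in the cartridge frame.

```bash
python3 -c "
from g import *
f=frame(DY,20);R=tool(DY,20)
d=load('top')
for n in ('top','t5','s5'):
  d=load(n)
  for x in (15,30,45,70,90,110,125):
    for y in (-6,0,6):
        u,v=proj(d,D0+f.apply([x,y,0])); print(n,x,y,f.inv().apply(px(d,u,v)-D0)[2].round(1),end='; ')
  print()
go(D0+f.apply([119,0,28.3])+[0,0,60],R)"
```

```text
top 15 -6 -1.4; top 15 0 -1.4; top 15 6 -0.8; top 30 -6 -0.1; top 30 0 -0.1; top 30 6 0.3; top 45 -6 -0.9; top 45 0 0.5; top 45 6 -0.7; top 70 -6 -0.1; top 70 0 0.3; top 70 6 -0.4; top 90 -6 0.2; top 90 0 -0.6; top 90 6 -0.7; top 110 -6 -0.6; top 110 0 -1.1; top 110 6 1.3; top 125 -6 -0.6; top 125 0 -0.5; top 125 6 -0.2; 
t5 15 -6 -0.9; t5 15 0 -0.2; t5 15 6 0.1; t5 30 -6 -0.1; t5 30 0 0.9; t5 30 6 0.5; t5 45 -6 -0.8; t5 45 0 0.1; t5 45 6 -0.4; t5 70 -6 -0.7; t5 70 0 -0.3; t5 70 6 -0.8; t5 90 -6 1.5; t5 90 0 -0.6; t5 90 6 -0.2; t5 110 -6 -0.6; t5 110 0 -0.6; t5 110 6 -0.2; t5 125 -6 0.2; t5 125 0 0.1; t5 125 6 0.4; 
s5 15 -6 0.7; s5 15 0 1.3; s5 15 6 0.8; s5 30 -6 0.7; s5 30 0 1.0; s5 30 6 0.9; s5 45 -6 0.3; s5 45 0 -0.7; s5 45 6 -2.0; s5 70 -6 -1.2; s5 70 0 -0.9; s5 70 6 -1.9; s5 90 -6 -0.9; s5 90 0 1.0; s5 90 6 0.9; s5 110 -6 -1.1; s5 110 0 -0.4; s5 110 6 0.6; s5 125 -6 -1.7; s5 125 0 -0.6; s5 125 6 0.5; 
t 7.4 shift mm [-36.3 368.8  37.9] turn [3.4  4.85 8.01]
```

Deck plane confirmed to about 1 mm. Carry it over.

```bash
python3 -m crank '[[-0.5,-0.004,0.04,0,0.4,0.5,0.9],[-0.5,-0.008,0.09,0.004,0.8,1.2,2],[-0.5,-0.014,0.14,0.008,1.3,1.9,3.1],[-0.5,-0.02,0.19,0.015,1.8,2.5,4.2],[-0.5,-0.025,0.24,0.02,2.3,3.2,5.3],[-0.5,-0.03,0.29,0.025,2.7,3.9,6.4],[-0.5,-0.034,0.34,0.032,3.1,4.5,7.4],[-0.5,-0.0363,0.3688,0.0379,3.4,4.85,8],[-0.5,-0.0363,0.3688,0.0379,3.4,4.85,8],[-0.5,-0.0363,0.3688,0.0379,3.4,4.85,8],[-0.5,-0.0363,0.3688,0.0379,3.4,4.85,8]]'; python3 -c "
from g import *
f=frame(DY,20);R=tool(DY,20)
s=snap('top','t6')
m=manip.state();Q=Ro.from_rotvec(m['eef_rot'])
for n,c in (('green',((45,60,30),(80,255,255))),('blue',((105,100,40),(125,255,255)))):
  for a,p in __import__('m').blobs(s,*c,(205,110,275,210),5): print(n,a,p.round(),f.inv().apply(px(s,*p)-D0).round(1),Q.inv().apply(px(s,*p)-m['position']).round(1))
go(D0+f.apply([119,0,28.3+6]),R)"
```

```text
time: 8.78
position: [573.1, 186.2, 184.2]
eef_rot: [0.103, 2.789, -0.021]
contact_force: [0.1, 0.3, -0.1]
width: 29.8
grip_force: 30.0
green 110 [232. 152.] [89.  -1.8 76. ] [52.  -0.1  9.3]
blue 86 [234. 170.] [46.8 -9.3 76.6] [94.2 -7.6  8.6]
blue 39 [246. 176.] [ 27.2 -22.5  11.4] [113.9 -20.7  73.7]
t 8.82 shift mm [22.1  1.8 51. ] turn [-0.1   0.14 -0.04]
```

```bash
python3 -m crank '[[-0.5,0.005,0.0018,0.012,0,0,0],[-0.5,0.01,0.0018,0.025,0,0,0],[-0.5,0.016,0.0018,0.038,0,0,0],[-0.5,0.0221,0.0018,0.051,0,0,0],[-0.5,0.0221,0.0018,0.051,0,0,0],[-0.5,0.0221,0.0018,0.051,0,0,0]]'; python3 -c "
from g import *
f=frame(DY,20);R=tool(DY,20)
for n in ('top','scene'):
  s=snap(n,n[0]+'7')
a=load('t7')['frame'][120:215,200:300];b=load('s7')['frame'][180:275,350:450]
cv2.imwrite('pics/c7.png',np.hstack([cv2.resize(q,None,fx=4,fy=4,interpolation=cv2.INTER_CUBIC) for q in (a,b)]))
go(D0+f.apply([119,0,28.3]),R)"
```

```text
time: 9.57
position: [570.4, 189.5, 129.3]
eef_rot: [0.101, 2.788, -0.02]
contact_force: [1.4, -0.3, -0.6]
width: 29.4
grip_force: 30.0
t 9.68 shift mm [ 0.8 -1.5  6.9] turn [-0.03  0.23  0.03]
```

View pics/c7.png

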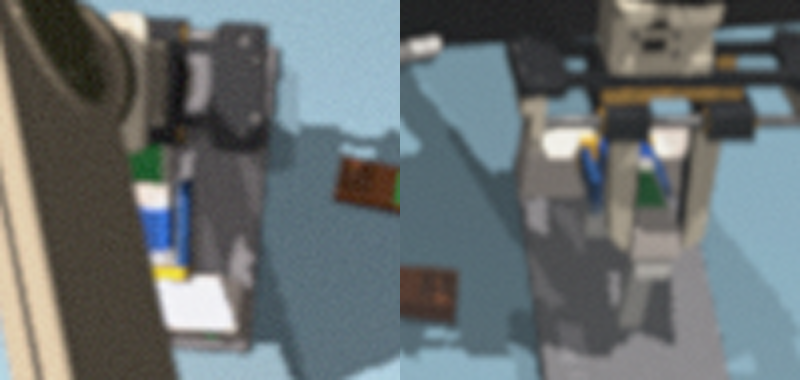

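Cartridge sits above the deck with its nose between the guides, at left-crop (155,228), beside the right guide at (184,225) and short of the yellow stop at (170,272). I'll lower it gently.

```bash
python3 -m crank '[[-0.5,0.0004,-0.001,0.002,0,0,0],[-0.5,0.0008,-0.0012,0.004,0,0,0],[-0.5,0.0008,-0.0012,0.0055,0,0,0],[-0.5,0.0008,-0.0012,0.0063,0,0,0],[-0.5,0.0008,-0.0012,0.0063,0,0,0]]'; python3 -c "
from g import *
f=frame(DY,20);R=tool(DY,20)
m=manip.state();print('deck force',f.inv().apply(m['contact_force']),m['wrist_torque'])
go(D0+f.apply([119,0,28.3]),R)"
```

```text
time: 10.3
position: [571.1, 188.0, 124.2]
eef_rot: [0.102, 2.789, -0.02]
contact_force: [-15.5, -2.9, 15.4]
width: 29.8
grip_force: 30.0
deck force [-9.11095972 -3.98931984 19.66636021] [-0.45150622  1.69813293 -0.20043692]
t 10.3 shift mm [-0.8  0.1  1.2] turn [-0.09  0.11  0.03]
```

Contact with about 20 N. I'll ease it off and slide downhill.

```bash
python3 -m crank '[[-0.5,0,0,-0.001,0,0,0],[-0.5,0.002,0,-0.001,0,0,0],[-0.5,0.004,0,-0.001,0,0,0],[-0.5,0.006,0,-0.001,0,0,0],[-0.5,0.006,0,-0.001,0,0,0]]'; python3 -c "
from g import *
f=frame(DY,20);R=tool(DY,20)
m=manip.state();print('deck force',f.inv().apply(m['contact_force']),m['wrist_torque'])
go(D0+f.apply([109,0,28.3]),R)"
```

```text
time: 10.92
position: [565.9, 188.7, 122.3]
eef_rot: [0.102, 2.787, -0.019]
contact_force: [1.1, -0.6, 5.1]
width: 29.6
grip_force: 30.0
deck force [ 2.84954582 -0.51366276  4.4319334 ] [ 0.08632608 -0.22481387  0.0386999 ]
t 10.93 shift mm [ 3.6 -0.2  1.2] turn [-0.04  0.21  0.04]
```

```bash
python3 -m crank '[[-0.5,0.001,0,0,0,0,0],[-0.5,0.002,0,0,0,0,0],[-0.5,0.003,0,0,0,0,0],[-0.5,0.004,0,0,0,0,0],[-0.5,0.004,0,0,0,0,0]]'; python3 -c "
from g import *
f=frame(DY,20);R=tool(DY,20)
m=manip.state();print('deck force',f.inv().apply(m['contact_force']),m['wrist_torque'])
go(D0+f.apply([109,0,28.3]),R)"
```

```text
time: 11.55
position: [562.2, 188.9, 121.0]
eef_rot: [0.102, 2.787, -0.019]
contact_force: [0.7, -0.3, 5.0]
width: 29.7
grip_force: 30.0
deck force [ 2.39741406 -0.25485264  4.49537944] [ 0.00248568 -0.32048116  0.02313732]
t 11.55 shift mm [-0.3 -0.1  1.3] turn [-0.04  0.21  0.03]
```

Friction only, so it hasn't reached the stop yet.

```bash
python3 -m crank '[[-0.5,0.001,0,0,0,0,0],[-0.5,0.002,0,0,0,0,0],[-0.5,0.003,0,0,0,0,0],[-0.5,0.003,0,0,0,0,0]]'; python3 -c "
from g import *
f=frame(DY,20);R=tool(DY,20)
m=manip.state();print('deck force',f.inv().apply(m['contact_force']),m['wrist_torque'])
go(D0+f.apply([109,0,28.3]),R)"
```

```text
time: 12.05
position: [561.2, 189.0, 121.3]
eef_rot: [0.102, 2.783, -0.019]
contact_force: [9.6, -1.0, 4.0]
width: 29.5
grip_force: 30.0
deck force [10.41558951 -0.29468717  0.44358222] [-0.22174107 -1.640737   -0.04602764]
t 12.05 shift mm [-1.1 -0.2  1.9] turn [-0.01  0.44  0.02]
```

Stop reached, with 10 N opposing. I'll seat it slightly, release and back off.

```bash
python3 -m crank '[[-0.5,0,0,0.0008,0,0,0],[-0.5,0,0,0.0008,0,0,0],[-0.1,0,0,0.0008,0,0,0],[0.1,0,0,0.0008,0,0,0],[0.1,0,0,0.0008,0,0,0],[0.1,0,0,-0.01,0,0,0],[0.1,0,0,-0.04,0,0,0],[0.1,-0.02,0,-0.09,0,0,0],[0.1,-0.02,0,-0.13,0,0,0],[0.1,-0.02,0,-0.13,0,0,0],[0.1,-0.02,0,-0.13,0,0,0]]'; python3 -c "
from g import *
f=frame(DY,20)
for n in ('top','scene'): snap(n,n[0]+'8')
a=load('t8')['frame'][120:215,200:300];b=load('s8')['frame'][180:275,350:450]
cv2.imwrite('pics/c8.png',np.hstack([cv2.resize(q,None,fx=4,fy=4,interpolation=cv2.INTER_CUBIC) for q in (a,b)]))
for n in ('t8','s8'):
  d=load(n);fl=200/np.tan(np.radians(d['vertical_fov'])/2)
  v,u=np.mgrid[0:400,0:640]; z=d['range_z']
  P=np.stack([(u-d['cx'])/fl*z,(v-d['cy'])/fl*z,z],-1).reshape(-1,3); P=f.inv().apply((P-d['t'])@np.array(d['R'])-D0)
  k=(z.ravel()>0)&(abs(P[:,1])<20)&(P[:,0]>-25)&(P[:,0]<135)&(abs(P[:,2]-10)<20);P=P[k]
  q=P[(P[:,2]>16)&(P[:,0]>5)]
  if len(q)>20: print(n,len(q),'x',q[:,0].min(),q[:,0].max(),'y',q[:,1].min(),q[:,1].max(),np.linalg.lstsq(np.c_[q[:,:2],np.ones(len(q))],q[:,2],rcond=None)[0], cv2.minAreaRect(q[:,:2].astype(np.float32)))
"
```

```text
time: 13.42
position: [532.7, 191.1, 247.9]
eef_rot: [0.101, 2.789, -0.02]
contact_force: [-0.1, 0.4, -0.2]
width: 51.3
grip_force: 0.0
t8 320 x 5.2883245918319535 79.73959835167402 y -18.984120399320993 14.57239002241608 [7.28121969e-03 5.79001586e-03 1.93634399e+01] ((42.461082458496094, -1.2542991638183594), (74.05731201171875, 32.63374710083008), 2.8182320594787598)
s8 296 x 5.180822964063769 122.64379136189896 y -15.293130120919999 15.242034366419036 [-1.31835166e-02  2.98348590e-02  2.17643970e+01] ((63.911338806152344, -0.01389312744140625), (30.47642707824707, 117.48480224609375), 89.91580963134766)
```

View pics/c8.png

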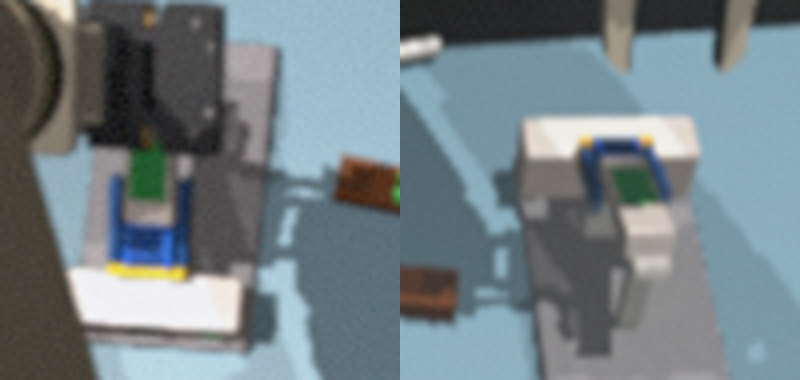

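The cartridge lies label up between the guides. In left-crop its nose (148,243) meets the yellow stop (148,270), and it is level with the deck. I'll give one confirming push on the plain end with closed fingers.

```bash
python3 -c "
from g import *
f=frame(DY,20);R=tool(DY,20)
go(D0+f.apply([145,0,75]),R);go(D0+f.apply([145,0,30]),R)"
```

```text
t 13.53 shift mm [-21.6   0.4  82.7] turn [-0.12 -0.    0.05]
t 13.53 shift mm [-21.6   0.5 127.7] turn [-0.12 -0.    0.05]
```

```bash
python3 -m crank '[[-1,-0.0216,0.0004,0,0,0,0],[-1,-0.0216,0.0004,0.02,0,0,0],[-1,-0.0216,0.0004,0.06,0,0,0],[-1,-0.0216,0.0004,0.09,0,0,0],[-1,-0.0216,0.0004,0.115,0,0,0],[-1,-0.0216,0.0004,0.1277,0,0,0],[-1,-0.0216,0.0004,0.1277,0,0,0],[-1,-0.0216,0.0004,0.1277,0,0,0]]'; python3 -c "
from g import *
f=frame(DY,20);R=tool(DY,20)
go(D0+f.apply([130,0,30]),R)"
```

```text
time: 14.52
position: [597.5, 186.8, 136.7]
eef_rot: [0.102, 2.787, -0.019]
contact_force: [-0.1, -0.6, -0.1]
width: 0.4
grip_force: 0.0
t 14.53 shift mm [17.3 -0.6  2.2] turn [-0.04  0.2   0.03]
```

```bash
python3 -m crank '[[-1,0.005,0,0.001,0,0,0],[-1,0.010,0,0.001,0,0,0],[-1,0.013,0,0.001,0,0,0],[-1,0.015,0,0.001,0,0,0],[-1,0.0165,0,0.001,0,0,0],[-1,0.0165,0,0.001,0,0,0]]'; python3 -c "
from g import *
f=frame(DY,20);R=tool(DY,20);m=manip.state()
print('deck force',f.inv().apply(m['contact_force']),f.inv().apply(m['position']-D0));go(D0+f.apply([127.5,0,30]),R)"
```

```text
time: 15.28
position: [582.0, 187.7, 129.2]
eef_rot: [0.102, 2.788, -0.02]
contact_force: [0.2, 0.6, 0.0]
width: 0.5
grip_force: 0.0
deck force [ 0.11152885  0.63044251 -0.04047584] [130.15281343   0.3963193   30.50281629]
t 15.28 shift mm [ 2.7 -0.4  0.5] turn [-0.06  0.15  0.04]
```

```bash
python3 -m crank '[[-1,0.001,0,0,0,0,0],[-1,0.002,0,0,0,0,0],[-1,0.003,0,0,0,0,0],[-1,0.003,0,0,0,0,0]]'; python3 -c "
from g import *
f=frame(DY,20);R=tool(DY,20);m=manip.state()
print('deck force',f.inv().apply(m['contact_force']),f.inv().apply(m['position']-D0))"
```

```text
time: 15.78
position: [580.0, 187.9, 129.0]
eef_rot: [0.102, 2.786, -0.019]
contact_force: [4.5, -0.6, 0.8]
width: 0.4
grip_force: 2.1
deck force [ 4.55634378 -0.25776198 -0.83444765] [128.24791356   0.4893917   31.00726891]
```

It stalls against 4.5 N, well above the cartridge's friction, so it is hard against the stop. Back off and take a final look.

```bash
python3 -m crank '[[-1,-0.01,0,0,0,0,0],[-1,-0.02,0,-0.02,0,0,0],[-1,-0.03,0,-0.07,0,0,0],[-1,-0.05,0,-0.12,0,0,0],[-1,-0.09,0,-0.17,0,0,0],[-1,-0.09,0,-0.17,0,0,0],[-1,-0.09,0,-0.17,0,0,0],[-1,-0.09,0,-0.17,0,0,0]]'; python3 -c "
from g import *
for n in ('top','scene'): snap(n,n[0]+'9')
a=load('t9')['frame'][120:215,200:300];b=load('s9')['frame'][190:285,350:450]
cv2.imwrite('pics/c9.png',np.hstack([cv2.resize(q,None,fx=4,fy=4,interpolation=cv2.INTER_CUBIC) for q in (a,b)]))"
```

```text
time: 16.77
position: [604.1, 186.0, 315.9]
eef_rot: [0.101, 2.792, -0.021]
contact_force: [0.4, -0.5, 0.5]
width: 0.7
grip_force: 0.0
```

View pics/c9.png

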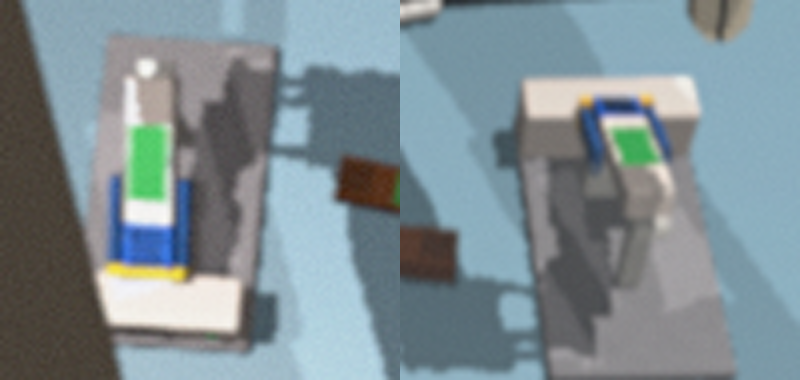

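The cartridge lies straight between the guides, nose at left-crop (148,245) against the stop at (148,270), label up, with the robot clear of it.

```bash
python3 -c "
from plant import manip
print(manip.hand_in())"
```

```text
the job is handed in; nothing more can be done
None
```

I loaded the green cartridge label up, nose down against the yellow stop, and released it; the orange and violet cartridges were last seen flat in their pockets, and I handed the job in at about 17 s (no verdict came back).

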